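Stand the microscope objectives in their rack in order of power

ROBOT

A 6-joint arm with a two-finger parallel gripper is mounted at the origin on a cart in front of the work surface, level with it; the furniture and walls round the work are solid. World frame = base frame: x ahead of the robot, y to its left, z up, the work surface at z = 0. Lengths are in m, angles in rad, forces in N, time in s.
With the tool pointing down it reaches from about 0.375 to 0.9 m from the base axis. Payload 3.1 kg.
Tool frame: the origin (TCP) lies at the very end of the fingers, on their centre line; the grasp point (between the pads) lies 19 mm behind it; z points along the fingers, y is the line along which they close (so a half turn about z gives the same grasp; the last joint's range is limited). The gripper opens to 87 mm and grips with 3 to 60 N. Pads are 19 mm wide; open, the fingers measure 117 mm over their backs; the gripper's body (75 mm by 190 mm) begins 51 mm behind the grasp point.
Start: joints at [0.963, 0.527, 1.433, -0, 1.181, -0.178], TCP at [0.26, 0.568, 0.223] pointing down, gripper open.
Joint ranges: [-3.08, 3.08], [-0.75, 2.2], [0.22, 2.44], [-1.43, 4.57], [0, 2.65], [-2.85, 2.85]. Speed limits (rad/s): [2.79, 2.79, 3.14, 3.14, 3.14, 3.14].

INTERFACE

Orientations are given as a unit quaternion [x, y, z, w].
In Python, from rig import robot gives the robot as it stands. The module is installed in compiled form; this text tells all that it offers.
- The arm moves only by the tool play_rows, never from a script. Its argument "steps" is one flat list of numbers, 5 for each row, row after row: the opening, from -1 (shut) to 1 (fully open), then the shift along the tool's x, y, z as a fraction of full scale, then the turn about the tool's z as a fraction of full scale. In form: [claw, tx, ty, tz, twist, claw, tx, ty, tz, twist, ...]. A call has exactly 10 rows; each row shifts and turns the commanded pose from where the row before left it, along the tool's axes as they then stand; what a row does not reach is not made up. Full scale, the value 1, is 0.03 m for a shift and 0.1 rad for a turn. A row lasts 1/10 s, in which the tool goes at most 50 mm and 8.59 degrees, less where a joint would pass 70% of its speed; a pose out of reach is approached as far as the arm can. A call with a number of a shift or a turn outside -1 to 1 is refused whole. A call with a gripper value outside its range is refused whole. The fingers move at their own pace and stop on an object; "grip_force" is the grip in N (left out, the last holds). Time passes only in rows, so rows that do not move let the fingers close, or fill a call up. It gives the time, the measured TCP pose, the force, the opening and the grip force at its end, in the units of the state.
- robot.get_obs(): the state, without advancing time (a new reading comes with each control period).
- robot.camera(name): name is "side" or "top" or "wrist"; returns a dict with "image" (480x640x3 uint8, red, green, blue), "mtx" (3x3 intrinsics, pixels), "rvec" (rotation vector, rad) and "tvec" (3), from world to camera coordinates, as OpenCV has them. Camera axes: x right, y down, z forward; pixel columns grow to the right and rows downward; lengths in m; the calibration is good to about 2 mm. A picture is of the moment at which its call begins. There is no depth.
- robot.hand_in(): hands the job in; it is judged then, once.
The state is a dict: "time": time; "q": joint angles; "joint_velocities": joint speeds; "joint_torque": joint torques, N m; "position": TCP position; "tool_rot": TCP orientation; "ft_force": force on the tool from outside, world axes, zero at the start; "moment": the same for the moment, N m; "grip_width": finger opening in m; "grip_force": force on a finger pad.
Only numpy, scipy, OpenCV 4.12 (cv2) and the standard library are available. Lean on these libraries where they do the work, as an engineer would, in place of code of your own. Each camera call takes 0.05 s, during which the arm holds its last target. There are 200 camera calls.

TASK

The cleaned microscope objectives go back in the objective stand in order of power, which is the order of their length: put the four loose ones in the four empty seats so that the whole row grows steadily from the short objective at one end to the tall one at the other. Each stands fully down in its seat with its lens up; set them down rather than dropping them, never tip one over, and leave the two already in the stand where they are.

Things in the scene. Friction and masses are not known exactly. Their poses are not given: they have to be found in the camera images.
- objective_1: loose microscope objective, the shortest of the four: 34 mm long, steel barrel 26.4 mm across from 12 to 30 mm above its foot (black ring low on it), narrower nose above, front lens 16 mm; below 12 mm a 22 mm collar and a brass thread stub as foot. Stands on the bench lens up; about 80 g. Origin: centre of the underside of the foot; z up the barrel
- objective_2: loose microscope objective, the second shortest of the four: 45 mm long, steel barrel 28.8 mm across from 12 to 30 mm above its foot (black ring low on it), narrower nose above, front lens 12 mm; below 12 mm a 22 mm collar and a brass thread stub as foot. Stands on the bench lens up; about 110 g. Origin: centre of the underside of the foot; z up the barrel
- objective_3: loose microscope objective, the second longest of the four: 56 mm long, steel barrel 31.2 mm across from 12 to 34 mm above its foot (black ring low on it), narrower nose above, front lens 9 mm; below 12 mm a 22 mm collar and a brass thread stub as foot. Stands on the bench lens up; about 140 g. Origin: centre of the underside of the foot; z up the barrel
- objective_4: loose microscope objective, the longest of the four: 67 mm long, steel barrel 33.6 mm across from 12 to 39 mm above its foot (black ring low on it), narrower nose above, front lens 6 mm; below 12 mm a 22 mm collar and a brass thread stub as foot. Stands on the bench lens up; about 170 g. Origin: centre of the underside of the foot; z up the barrel
- objective_0: short 24 mm objective that already stands in the seat at one end of the stand (either end), 24 mm across, front lens 18 mm. Origin: centre of the underside of its foot, 15 mm above the bench; z up. It stays there
- objective_5: tallest objective, 78 mm, that already stands in the seat at the other end of the stand; 36 mm across, tapered nose. Origin: centre of the underside of its foot, 15 mm above the bench; z up. It stays there
- seat_1: empty seat of the fixed objective stand (aluminium bar 50 x 270 mm, 12 mm high, six black conical seats in a row, 44 mm pitch, the end ones taken); first of the four from the stand's +y end. Mouth 37 mm wide, 43 over the rim, floor 27 mm. Origin: centre of its underside, 12 mm above the bench; floor 3 mm, rim 11 mm above it; y along the row, z up. Takes any objective
- seat_2: empty seat of the fixed objective stand (aluminium bar 50 x 270 mm, 12 mm high, six black conical seats in a row, 44 mm pitch, the end ones taken); second of the four from the stand's +y end. Mouth 37 mm wide, 43 over the rim, floor 27 mm. Origin: centre of its underside, 12 mm above the bench; floor 3 mm, rim 11 mm above it; y along the row, z up. Takes any objective
- seat_3: empty seat of the fixed objective stand (aluminium bar 50 x 270 mm, 12 mm high, six black conical seats in a row, 44 mm pitch, the end ones taken); third of the four from the stand's +y end. Mouth 37 mm wide, 43 over the rim, floor 27 mm. Origin: centre of its underside, 12 mm above the bench; floor 3 mm, rim 11 mm above it; y along the row, z up. Takes any objective
- seat_4: empty seat of the fixed objective stand (aluminium bar 50 x 270 mm, 12 mm high, six black conical seats in a row, 44 mm pitch, the end ones taken); fourth of the four from the stand's +y end. Mouth 37 mm wide, 43 over the rim, floor 27 mm. Origin: centre of its underside, 12 mm above the bench; floor 3 mm, rim 11 mm above it; y along the row, z up. Takes any objective
Things that resemble listed ones, but are neither listed nor needed, are in the scene too. Leave any orange look-alike of the objective_1 alone. Leave any turquoise look-alike of the objective_2 alone.

How it is judged:
At the end, for the whole second after the job is handed in: The row rises in length from the short end objective to the tall one: each of the four within 8 mm of its seat's centre and down on its floor (4 mm); the end two moved under 10 mm; all upright to 0.1 rad, lens up, at rest ((((horizontal distance between objective_1 and seat_1 below 0.008 m and z of objective_1 in the frame of seat_1 between -0.001 and 0.007 m) and (horizontal distance between objective_2 and seat_2 below 0.008 m and z of objective_2 in the frame of seat_2 between -0.001 and 0.007 m) and (horizontal distance between objective_3 and seat_3 below 0.008 m and z of objective_3 in the frame of seat_3 between -0.001 and 0.007 m) and (horizontal distance between objective_4 and seat_4 below 0.008 m and z of objective_4 in the frame of seat_4 between -0.001 and 0.007 m) and horizontal distance between objective_0 and seat_1 below 0.055 m and horizontal distance between objective_5 and seat_4 below 0.055 m) or ((horizontal distance between objective_1 and seat_4 below 0.008 m and z of objective_1 in the frame of seat_4 between -0.001 and 0.007 m) and (horizontal distance between objective_2 and seat_3 below 0.008 m and z of objective_2 in the frame of seat_3 between -0.001 and 0.007 m) and (horizontal distance between objective_3 and seat_2 below 0.008 m and z of objective_3 in the frame of seat_2 between -0.001 and 0.007 m) and (horizontal distance between objective_4 and seat_1 below 0.008 m and z of objective_4 in the frame of seat_1 between -0.001 and 0.007 m) and horizontal distance between objective_0 and seat_4 below 0.055 m and horizontal distance between objective_5 and seat_1 below 0.055 m)) and angle between each of objective_0, objective_1, objective_2, objective_3, objective_4, objective_5's own z axis and vertical below 0.1 rad and linear speed of each of objective_0, objective_1, objective_2, objective_3, objective_4, objective_5 below 0.02 m/s and distance of each of objective_0, objective_5 from where it was at the start of the episode below 0.01 m); the robot touches nothing.
It fails at once if an objective is tipped over (leans more than 0.7 rad) (angle between any of objective_0, objective_1, objective_2, objective_3, objective_4, objective_5's own z axis and vertical above 0.7 rad).
It fails at once if an objective is dropped: it falls free of the fingers at more than 0.6 m/s (a fall of about 20 mm) ((linear speed of objective_1 above 0.6 m/s and contact force between the fingers and objective_1 below 0.05 N) or (linear speed of objective_2 above 0.6 m/s and contact force between the fingers and objective_2 below 0.05 N) or (linear speed of objective_3 above 0.6 m/s and contact force between the fingers and objective_3 below 0.05 N) or (linear speed of objective_4 above 0.6 m/s and contact force between the fingers and objective_4 below 0.05 N)).
It also fails if it takes over 96 s, if anything falls off the work surface, if the arm or the gripper's body presses on something with over 40 N, if the wrist force passes 120 N, or if a joint passes its speed limit or range.

## Working session

There is one attempt and no reset: what is moved stays moved. The work goes in short steps, Python scripts to look and compute and a tool call to move; the robot and the scene stay as the last step left them, time stands still between calls to the robot, and variables do not carry over. Pictures are saved under pics/ and viewed, at most 14 in all, crops included, and the job is handed in when it is done.

Besides the shell and the picture viewer there is one more tool, called after ">>>" as name(argument=value, ...) on one line, values as JSON. play_rows: Moves the arm, as the interface text tells. Shift numbers are shares of 0.03 m and turn numbers shares of 0.1 rad, none past 1 either way. Its arguments: {"type":"object","properties":{"steps":{"type":"array"},"grip_force":{"type":"number"}},"required":["steps"]}

```bash
mkdir -p pics; cat > h.py <<'E'
import numpy as np, cv2
from rig import robot
def cam(n):
    c=robot.camera(n); return c
def ray(c,u,v,z):
    K=np.array(c["mtx"]);R=cv2.Rodrigues(np.array(c["rvec"],float))[0];t=np.array(c["tvec"],float).ravel()
    d=R.T@np.linalg.solve(K,[u,v,1.]);o=-R.T@t
    return o+d*(z-o[2])/d[2]
def proj(c,p):
    return cv2.projectPoints(np.array(p,float).reshape(-1,1,3),np.array(c["rvec"],float),np.array(c["tvec"],float),np.array(c["mtx"],float),None)[0].reshape(-1,2)
E
python3 - <<'E'
from h import *
import pickle
for n in("top","side","wrist"):
    c=cam(n);cv2.imwrite(f"pics/{n}0.png",c["image"][:,:,::-1]);pickle.dump(c,open(n+"0.pkl","wb"))
    R=cv2.Rodrigues(np.array(c["rvec"],float))[0];print(n,(-R.T@np.array(c["tvec"]).ravel()).round(3),R[2].round(3))
o=robot.get_obs();print({k:np.round(v,3) for k,v in o.items()})
E
```

```text
top [0.378 0.245 0.882] [ 0.162  0.026 -0.986]
side [ 0.298 -0.557  0.549] [ 0.224  0.83  -0.511]
wrist [0.185 0.602 0.384] [ 0.27  -0.127 -0.955]
{'time': np.float64(0.15), 'q': array([ 0.963,  0.528,  1.434, -0.   ,  1.181, -0.179]), 'joint_velocities': array([-0.001, -0.002, -0.003,  0.001,  0.001, -0.   ]), 'joint_torque': array([ 1.0000e-03, -4.4043e+01, -1.7684e+01,  6.3000e-02,  5.5000e-02,
       -0.0000e+00]), 'position': array([0.26 , 0.568, 0.222]), 'tool_rot': array([ 0.213,  0.977, -0.001, -0.   ]), 'ft_force': array([ 0.853,  0.323, -0.248]), 'moment': array([ 0.008,  0.019, -0.017]), 'grip_force': np.float64(0.0), 'grip_width': np.float64(0.087)}
```

View pics/top0.png

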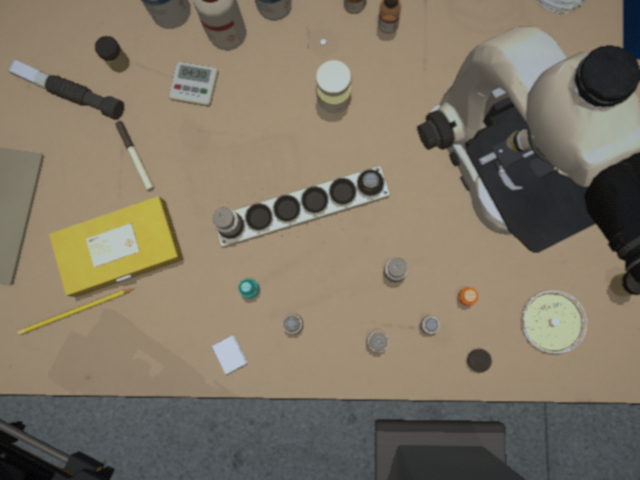

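View pics/side0.png

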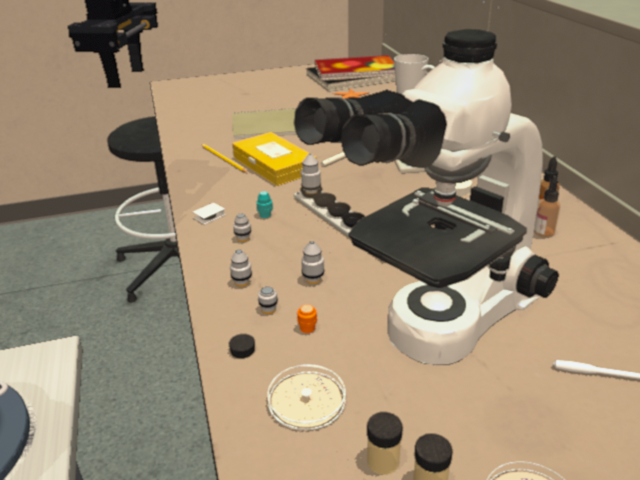

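Top view: loose steel objectives at (396,269), (292,323), (376,341) and (430,324). Look-alikes: turquoise (249,289), orange (468,296), and black caps (479,360) and (107,47). The stand runs from (226,220), the tall end, to (370,181), the short end. By height in the side view: (312,262) is objective_4, (240,268) is 3, (242,227) is 2 and (267,298) is 1. I'll check this in one crop.

```bash
python3 - <<'E'
import cv2,numpy as np
t=cv2.imread("pics/top0.png");s=cv2.imread("pics/side0.png")
a=cv2.resize(t[160:360,205:485],None,fx=2.8,fy=2.8,interpolation=cv2.INTER_CUBIC)
cv2.imwrite("pics/tc.png",a)
b=cv2.resize(s[145:325,180:380],None,fx=3.3,fy=3.3,interpolation=cv2.INTER_CUBIC)
cv2.imwrite("pics/sc.png",b)
E
```

```text
(no output)
```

View pics/tc.png

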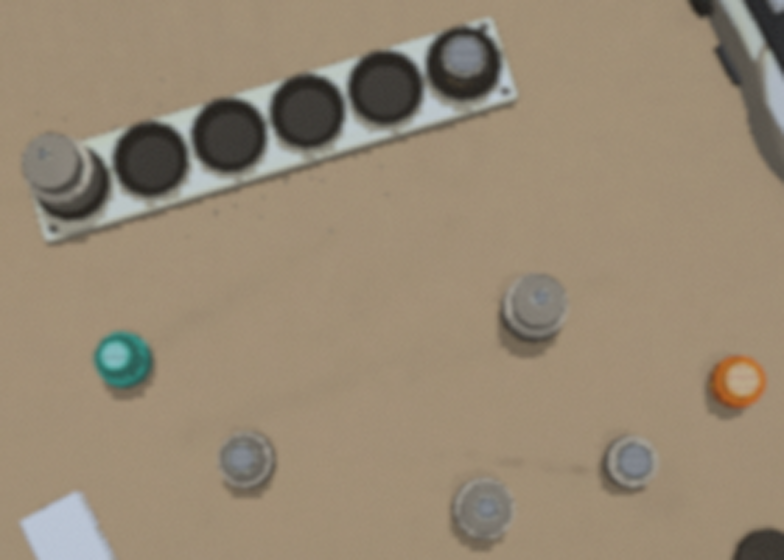

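View pics/sc.png

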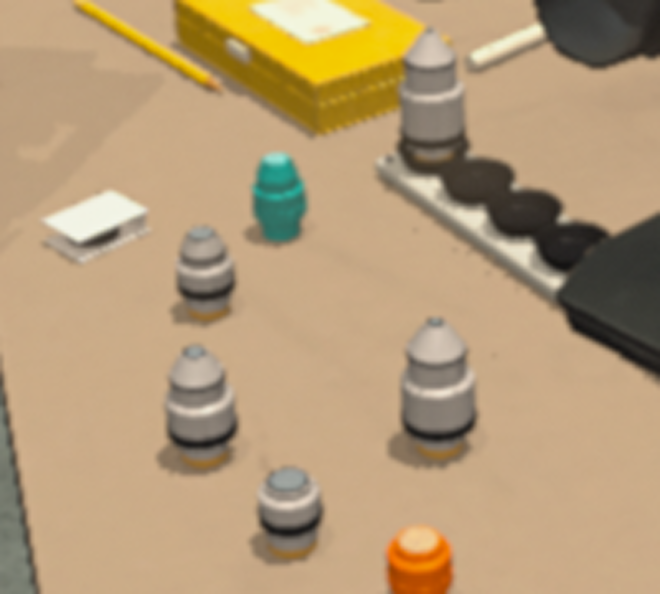

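The crops confirm the picks, with lengths rising 1 (634,461), 2 (244,458), 3 (486,507) and 4 (541,297) in the top crop. The seat mouths are at (150,158), (229,134), (307,111) and (386,88). The tall end is at +y, so 4→seat_1, 3→seat_2, 2→seat_3 and 1→seat_4.

```bash
cat > m.py <<'E'
from h import *
import pickle
c=pickle.load(open("top0.pkl","rb"));im=c["image"]
f=lambda x,y:(205+(x+.5)/2.8-.5,160+(y+.5)/2.8-.5)
P=lambda x,y,z:ray(c,*f(x,y),z)
for n,l,h,b,hb in(("o1",(634,461),.034,(631,462),.03),("o2",(244,458),.045,(246,460),.03),("o3",(486,507),.056,(484,510),.034),("o4",(541,297),.067,(535,307),.039)):
    print(n,P(*l,h).round(4),P(*b,hb).round(4))
g=cv2.cvtColor(im,cv2.COLOR_RGB2GRAY)
m=(g<75).astype(np.uint8)
n,L,st,ce=cv2.connectedComponentsWithStats(m)
S=[]
for i in range(1,n):
    if 250<st[i,4]<900 and 240<ce[i][0]<360 and 170<ce[i][1]<240:
        cnt=cv2.findContours((L==i).astype(np.uint8),0,1)[0][0]
        e=cv2.fitEllipse(cnt);bx=st[i,:4];p=ray(c,*e[0],.021);S.append(p);print(st[i],np.round(e[0],1),np.round(e[1],1),p.round(4))
S=np.array(sorted(S,key=lambda p:-p[1]))
d=np.diff(S,axis=0);print(np.linalg.norm(d,axis=1)); v=S[-1]-S[0];print("row ang",np.arctan2(v[1],v[0]), S.mean(0))
E
python3 m.py
```

```text
o1 [0.4074 0.1299 0.034 ] [0.407  0.1309 0.03  ]
o2 [0.4066 0.3282 0.045 ] [0.4061 0.3287 0.03  ]
o3 [0.3833 0.2064 0.056 ] [0.3819 0.2064 0.034 ]
o4 [0.487  0.1794 0.067 ] [0.4855 0.1803 0.039 ]
[330 179  25  25 501] [342.2 190.9] [24.3 24.5] [0.6065 0.259  0.021 ]
[302 187  25  26 503] [314.2 199.4] [24.2 24.7] [0.5932 0.301  0.021 ]
[274 196  25  25 507] [286.3 208. ] [24.4 24.7] [0.5797 0.3429 0.021 ]
[246 204  26  26 509] [258.3 216.5] [24.2 25. ] [0.5664 0.3848 0.021 ]
[0.04397752 0.04403029 0.04408601]
row ang -1.262224397280995 [0.58643476 0.32192659 0.021     ]
```

>>> play_rows(steps=[0.5,0,0,0,1,0.5,0,0,0,1,0.5,0,0,0,1,0.5,0,0,0,1,0.5,0,0,0,1,0.5,0,0,0,1,0.5,0,0,0,1,0.5,0,0,0,1,0.5,0,0,0,0.32,0.5,0,0,0,0], grip_force=20)

```text
time: 1.15
position: [0.2602, 0.5679, 0.2222]
tool_rot: [0.59, 0.808, -0.0, 0.0]
ft_force: [-0.3, 0.6, 1.3]
grip_width: 0.0653
grip_force: 0.0
```

```bash
cat > go.py <<'E'
import sys
from h import *
from scipy.spatial.transform import Rotation as Ro
x,y,z=map(float,sys.argv[1:4])
o=robot.get_obs();R=Ro.from_quat(o["tool_rot"]).as_matrix()
d=R.T@(np.array([x,y,z])-o["position"])/.03
ya=np.arctan2(R[1,1],R[0,1])
print("t",round(float(o["time"]),2),"pos",np.array(o["position"]).round(4),"tilt",R[2].round(3),"w",round(float(o["grip_width"]),4),"F",np.round(o["ft_force"],2),"units",d.round(2),"twist",round((ya-.3086)/.1,2))
E
python3 go.py .486 .180 .12
```

```text
t 1.15 pos [0.2602 0.5679 0.2222] tilt [-0.001 -0.001 -1.   ] w 0.0653 F [-0.33  0.6   1.26] units [-14.61   3.24   3.41] twist 0.01
```

>>> play_rows(steps=[0.5,-1,0.3,0,0,0.5,-1,0.3,0,0,0.5,-1,0.3,0,0,0.5,-1,0.3,0,0,0.5,-1,0.3,0,0,0.5,-1,0.3,0,0,0.5,-1,0.3,0,0,0.5,-1,0.3,0,0,0.5,-1,0.3,0,0,0.5,-1,0.3,0,0])

```text
time: 2.15
position: [0.4379, 0.3086, 0.2225]
tool_rot: [0.589, 0.808, -0.0, -0.0]
ft_force: [0.1, 0.5, 0.3]
grip_width: 0.0651
grip_force: 0.0
```

>>> play_rows(steps=[0.5,-1,0.24,0,0,0.5,-1,0,0.4,0,0.5,-1,0,0.6,0,0.5,-1,0,0.6,0,0.5,-0.61,0,0.6,0,0.5,0,0,0.6,0,0.5,0,0,0.6,0,0.5,0,0,0,0,0.5,0,0,0,0,0.5,0,0,0,0])

```text
time: 3.15
position: [0.4869, 0.1805, 0.1214]
tool_rot: [0.59, 0.808, 0.001, 0.001]
ft_force: [-0.2, -0.8, 0.4]
grip_width: 0.0652
grip_force: 0.0
```

```bash
python3 go.py .486 .180 .014; python3 -c "
from h import *
c=cam('wrist');im=c['image'][:,:,::-1].copy();cv2.imwrite('pics/w1.png',im)
p=np.array(robot.get_obs()['position']);print(proj(c,[p,[.486,.18,.067],[.486,.18,.039]]).round(1))"
```

```text
t 3.15 pos [0.4869 0.1805 0.1214] tilt [-0.     0.002 -1.   ] w 0.0652 F [-0.24 -0.79  0.35] units [-0.   -0.04  3.58] twist 0.01
[[324.9 304.9]
 [322.8 262.5]
 [322.9 247.2]]
```

View pics/w1.png

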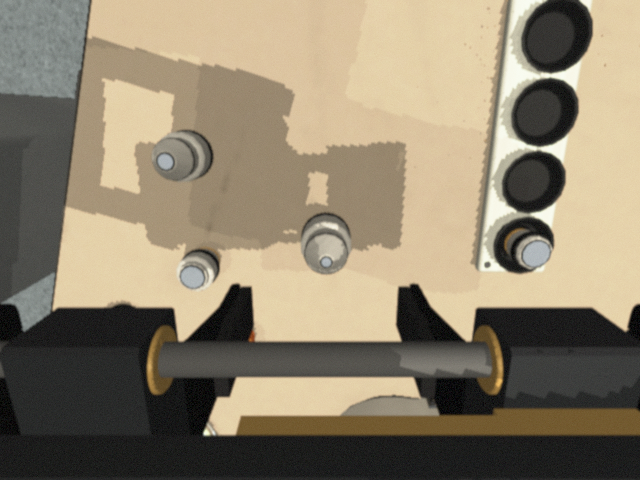

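Wrist view: objective_4's lens is at (326,262), within 3 px of the prediction and centred between the fingers. Descend and grasp.

>>> play_rows(steps=[0.5,0,0,0.8,0,0.5,0,0,0.8,0,0.5,0,0,0.8,0,0.5,0,0,0.6,0,0.5,0,0,0.3,0,0.5,0,0,0.26,0,0.5,0,0,0,0,0.5,0,0,0,0,-0.4,0,0,0,0,-0.6,0,0,0,0])

```text
time: 4.2
position: [0.4868, 0.1802, 0.0145]
tool_rot: [0.59, 0.808, 0.0, 0.001]
ft_force: [-0.0, 0.3, 0.4]
grip_width: 0.056
grip_force: 0.0
```

>>> play_rows(steps=[-1,0,0,0,0,-1,0,0,0,0,-1,0,0,0,0,-1,0,0,0,0,-1,0,0,0,0,-1,0,0,0,0,-1,0,0,-0.3,0,-1,0,0,-0.5,0,-1,0,0,-0.5,0,-1,0,0,0,0])

```text
time: 5.2
position: [0.4867, 0.1803, 0.0542]
tool_rot: [0.59, 0.808, 0.001, 0.001]
ft_force: [0.6, 0.1, -2.1]
grip_width: 0.0329
grip_force: 20.0
```

```bash
python3 go.py .5664 .3848 .1; python3 -c "
from h import *
import pickle
c=pickle.load(open('top0.pkl','rb'))
c=cam('side');im=c['image'][150:330,180:380,::-1];cv2.imwrite('pics/s1.png',cv2.resize(im,None,fx=2.5,fy=2.5))"
```

```text
t 5.2 pos [0.4867 0.1803 0.0542] tilt [-0.     0.002 -1.   ] w 0.0329 F [ 0.57  0.12 -2.06] units [ 5.69  4.61 -1.52] twist 0.01
```

View pics/s1.png

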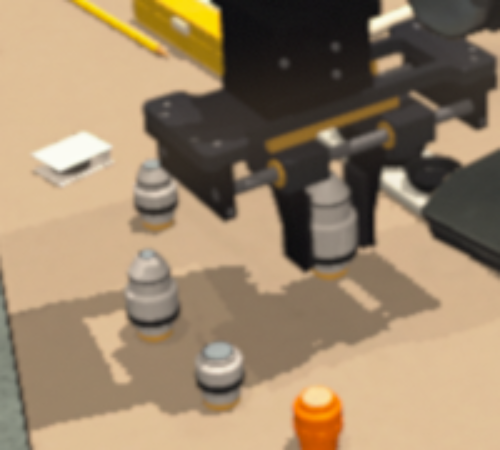

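Side view: objective_4 is upright in the fingers. Carry it to above seat_1.

>>> play_rows(steps=[-1,0,0,-0.8,0,-1,0.4,0.4,-0.7,0,-1,0.8,0.7,0,0,-1,0.9,0.7,0,0,-1,0.9,0.7,0,0,-1,0.9,0.7,0,0,-1,0.8,0.7,0,0,-1,0.6,0.4,0,0,-1,0.39,0.31,0,0,-1,0,0,0,0])

```text
time: 6.25
position: [0.5657, 0.3863, 0.0962]
tool_rot: [0.589, 0.808, -0.0, -0.0]
ft_force: [-0.3, 0.4, -2.1]
grip_width: 0.0331
grip_force: 20.0
```

```bash
python3 go.py .5664 .3848 .0305; python3 -c "
from h import *
import pickle
c=cam('wrist');pickle.dump(c,open('w2.pkl','wb'));im=c['image'][:,:,::-1].copy();cv2.imwrite('pics/w2.png',im)
p=np.array(robot.get_obs()['position']);print(proj(c,[[.5664,.3848,.023],[.5797,.3429,.023],[.5932,.3010,.023],[.6065,.259,.023],[.407,.1304,.034],[.3825,.2064,.056],[.4063,.3285,.045]]).round(1))"
```

```text
t 6.25 pos [0.5657 0.3863 0.0962] tilt [ 0.    -0.001 -1.   ] w 0.0331 F [-0.34  0.37 -2.08] units [-0.06  0.01  2.19] twist 0.02
[[325.3 254.3]
 [325.  316.6]
 [325.1 373. ]
 [324.9 424.4]
 [ 20.3 501.5]
 [-34.  439.2]
 [ 34.4 274.4]]
```

View pics/w2.png

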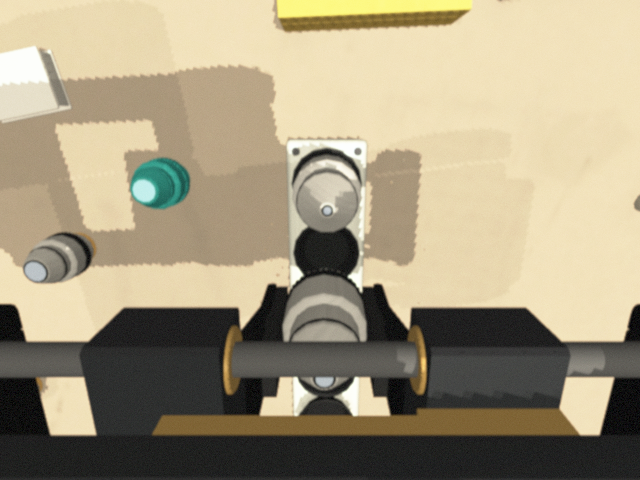

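Wrist view: seat_1's mouth is at about (327,251), against (325,254) predicted. objective_4 is aligned with the row, so lower it.

>>> play_rows(steps=[-1,-0.03,0,0.4,0,-1,0,0,0.4,0,-1,0,0,0.4,0,-1,0,0,0.3,0,-1,0,0,0.2,0,-1,0,0,0.15,0,-1,0,0,0.15,0,-1,0,0,0.1,0,-1,0,0,0.08,0,-1,0,0,0,0])

```text
time: 7.3
position: [0.5663, 0.384, 0.0322]
tool_rot: [0.59, 0.808, -0.0, -0.0]
ft_force: [0.0, -0.1, -2.3]
grip_width: 0.0331
grip_force: 20.0
```

```bash
python3 go.py .5664 .3848 .0295
```

```text
t 7.3 pos [0.5663 0.384  0.0322] tilt [-0. -0. -1.] w 0.0331 F [ 0.02 -0.11 -2.27] units [0.02 0.01 0.09] twist 0.0
```

>>> play_rows(steps=[-1,0.04,0,0.05,0,-1,0,0,0.05,0,-1,0,0,0.03,0,-1,0,0,0,0,-1,0,0,0,0,-1,0,0,0,0,-1,0,0,0,0,-1,0,0,0,0,-1,0,0,0,0,-1,0,0,0,0])

```text
time: 8.3
position: [0.5661, 0.3853, 0.029]
tool_rot: [0.59, 0.807, 0.0, 0.0]
ft_force: [-1.6, 0.4, 4.6]
grip_width: 0.0332
grip_force: 20.0
```

```bash
python3 go.py .5664 .3848 .0295
```

```text
t 8.3 pos [0.5661 0.3853 0.029 ] tilt [ 0.  0. -1.] w 0.0332 F [-1.62  0.43  4.55] units [-0.02  0.   -0.02] twist 0.0
```

Contact at floor height. Release, rise and go to objective_3.

>>> play_rows(steps=[-0.1,0,0,0,0,0.2,0,0,0,0,0.5,0,0,0,0,0.5,0,0,0,0,0.5,0,0,-0.5,0,0.5,0,0,-0.8,0,0.5,0,0,-0.9,0,0.5,0,0,-0.8,0,0.5,-0.2,-0.4,0,0,0.5,-0.4,-0.8,0,0])

```text
time: 9.3
position: [0.5397, 0.3583, 0.1213]
tool_rot: [0.59, 0.808, 0.003, 0.002]
ft_force: [-0.2, -0.1, 0.2]
grip_width: 0.065
grip_force: 0.0
```

>>> play_rows(steps=[0.5,-0.5,-1,0,0,0.5,-0.5,-1,0,0,0.5,-0.5,-1,0,0,0.5,-0.5,-1,0,0,0.5,-0.5,-1,0,0,0.5,-0.5,-0.9,0,0,0.5,-0.22,-0.55,0,0,0.5,0,0,0,0,0.5,0,0,0,0,0.5,0,0,0,0])

```text
time: 10.3
position: [0.3844, 0.207, 0.119]
tool_rot: [0.59, 0.808, 0.001, 0.001]
ft_force: [-0.1, 0.3, -0.0]
grip_width: 0.0652
grip_force: 0.0
```

```bash
cat > look.py <<'E'
import sys
from h import *
x,y,zl=map(float,sys.argv[1:4])
c=cam('wrist');im=c['image']
g=cv2.cvtColor(im,cv2.COLOR_RGB2HSV)
u,v=proj(c,[x,y,zl])[0]
# lens: bluish-light disc near the predicted pixel
b=im[...,2].astype(int)-im[...,0].astype(int)
m=((b>12)&(im[...,2]>120)).astype(np.uint8)
n,L,st,ce=cv2.connectedComponentsWithStats(m)
for i in range(1,n):
    if st[i,4]>25 and np.hypot(ce[i][0]-u,ce[i][1]-v)<60: print("lens px",ce[i].round(1),st[i,4],"world",ray(c,*ce[i],zl).round(4))
print("pred",round(u,1),round(v,1))
cv2.imwrite(sys.argv[4],im[:,:,::-1])
E
python3 look.py .3825 .2064 .056 pics/w3.png; python3 go.py .3825 .2064 .0115
python3 -c "
from h import *
c=cam('side');cv2.imwrite('pics/s2.png',c['image'][:,:,::-1])"
```

```text
pred 321.1 257.1
t 10.35 pos [0.3841 0.207  0.1188] tilt [-0.     0.003 -1.   ] w 0.0653 F [-0.22  0.42 -0.17] units [-0.   -0.07  3.58] twist 0.01
```

View pics/w3.png

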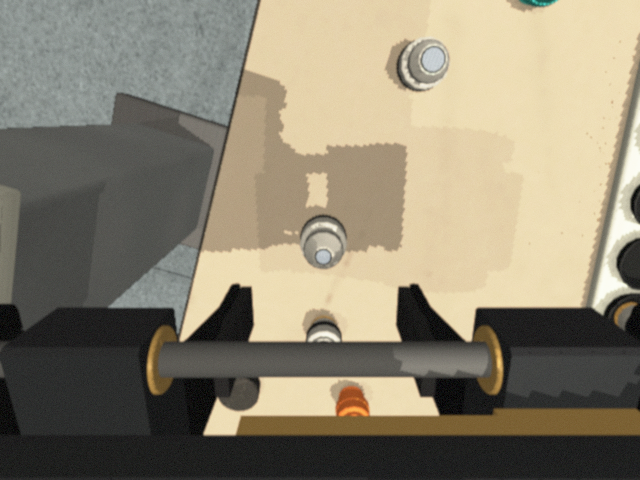

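Lens at (323,257), prediction (321,257). Descend and grasp objective_3.

>>> play_rows(steps=[0.5,0,-0.03,0.8,0,0.5,0,0,0.8,0,0.5,0,0,0.8,0,0.5,0,0,0.6,0,0.5,0,0,0.3,0,0.5,0,0,0.26,0,0.5,0,0,0,0,0.5,0,0,0,0,-0.4,0,0,0,0,-0.6,0,0,0,0])

```text
time: 11.4
position: [0.3818, 0.206, 0.0123]
tool_rot: [0.59, 0.807, 0.001, 0.0]
ft_force: [-1.0, 0.5, 0.2]
grip_width: 0.0562
grip_force: 0.0
```

```bash
python3 go.py .3825 .2064 .0115
```

```text
t 11.4 pos [0.3818 0.206  0.0123] tilt [-0.     0.001 -1.   ] w 0.0562 F [-1.05  0.48  0.18] units [0.01 0.03 0.03] twist 0.0
```

>>> play_rows(steps=[-1,0,0,0,0,-1,0,0,0,0,-1,0,0,0,0,-1,0,0,0,0,-1,0,0,0,0,-1,0,0,0,0,-1,0,0,-0.4,0,-1,0,0,-0.8,0,-1,0,0,-0.9,0,-1,0,0,-0.8,0])

```text
time: 12.4
position: [0.38, 0.2056, 0.0991]
tool_rot: [0.59, 0.808, -0.001, -0.001]
ft_force: [0.7, 0.1, -1.2]
grip_width: 0.0309
grip_force: 20.0
```

```bash
python3 go.py .5799 .3425 .1
```

```text
t 12.4 pos [0.38   0.2056 0.0991] tilt [ 0.    -0.003 -1.   ] w 0.0309 F [ 0.67  0.13 -1.24] units [ 2.32  7.74 -0.05] twist 0.0
```

View pics/s2.png

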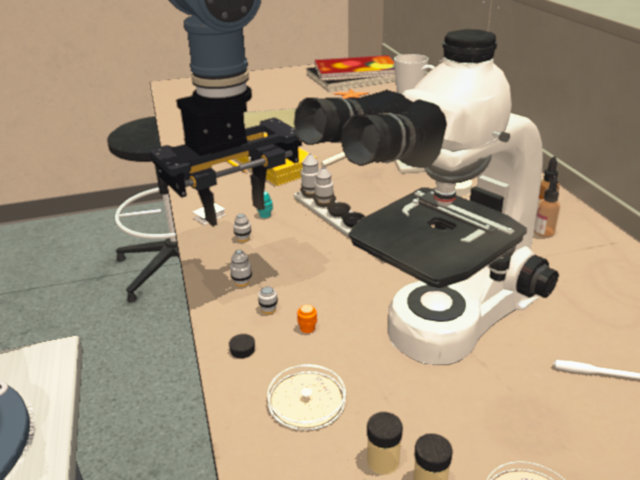

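objective_4 stands upright in seat_1, at (323,185) in the side view. Carry objective_3 to seat_2.

>>> play_rows(steps=[-1,0.2,0.5,0,0,-1,0.3,1,0,0,-1,0.4,1,0,0,-1,0.4,1,0,0,-1,0.4,1,0,0,-1,0.4,1,0,0,-1,0.22,1,0,0,-1,0,0.8,0,0,-1,0,0.44,0,0,-1,0,0,0,0])

```text
time: 13.4
position: [0.5822, 0.3429, 0.0974]
tool_rot: [0.59, 0.807, -0.0, -0.0]
ft_force: [-1.1, -0.8, -1.8]
grip_width: 0.0305
grip_force: 20.0
```

```bash
python3 go.py .5797 .3433 .0275
```

```text
t 13.4 pos [0.5822 0.3429 0.0974] tilt [-0.    -0.001 -1.   ] w 0.0305 F [-1.08 -0.8  -1.82] units [ 0.04 -0.07  2.33] twist 0.0
```

>>> play_rows(steps=[-1,0.03,-0.03,0.4,0,-1,0,0,0.5,0,-1,0,0,0.4,0,-1,0,0,0.3,0,-1,0,0,0.25,0,-1,0,0,0.2,0,-1,0,0,0.1,0,-1,0,0,0.05,0,-1,0,0,0,0,-1,0,0,0,0])

```text
time: 14.4
position: [0.5806, 0.3435, 0.0331]
tool_rot: [0.59, 0.808, 0.0, 0.0]
ft_force: [0.2, 0.3, -1.9]
grip_width: 0.0304
grip_force: 20.0
```

```bash
python3 go.py .5797 .3433 .0265
```

```text
t 14.4 pos [0.5806 0.3435 0.0331] tilt [ 0.     0.001 -1.   ] w 0.0304 F [ 0.24  0.27 -1.9 ] units [ 0.   -0.03  0.22] twist 0.0
```

>>> play_rows(steps=[-1,0,-0.03,0.06,0,-1,0,0,0.05,0,-1,0,0,0.05,0,-1,0,0,0.04,0,-1,0,0,0.02,0,-1,0,0,0,0,-1,0,0,0,0,-1,0,0,0,0,-1,0,0,0,0,-1,0,0,0,0])

```text
time: 15.4
position: [0.5794, 0.3431, 0.0269]
tool_rot: [0.59, 0.808, -0.0, 0.0]
ft_force: [-2.0, -1.1, 5.2]
grip_width: 0.0305
grip_force: 20.0
```

```bash
python3 go.py .5797 .3433 .0265
```

```text
t 15.4 pos [0.5794 0.3431 0.0269] tilt [-0.  0. -1.] w 0.0305 F [-1.99 -1.07  5.17] units [0.   0.01 0.01] twist 0.0
```

Seated. Release, rise and go to objective_2.

>>> play_rows(steps=[-0.1,0,0,0,0,0.2,0,0,0,0,0.5,0,0,0,0,0.5,0,0,0,0,0.5,0,0,-0.5,0,0.5,0,0,-0.8,0,0.5,0,0,-0.9,0,0.5,0,0,-0.8,0,0.5,0,-0.4,0,0,0.5,0.2,-0.8,0,0])

```text
time: 16.4
position: [0.5463, 0.3382, 0.1188]
tool_rot: [0.59, 0.807, 0.003, 0.002]
ft_force: [-0.4, -0.4, 0.2]
grip_width: 0.0655
grip_force: 0.0
```

>>> play_rows(steps=[0.5,0.3,-1,0,0,0.5,0.3,-1,0,0,0.5,0.3,-1,0,0,0.5,0.19,-0.9,0,0,0.5,0,-0.55,0,0,0.5,0,0,0,0,0.5,0,0,0,0,0.5,0,0,0,0,0.5,0,0,0,0,0.5,0,0,0,0])

```text
time: 17.4
position: [0.4071, 0.3286, 0.116]
tool_rot: [0.59, 0.807, 0.0, 0.0]
ft_force: [0.5, 0.7, -0.3]
grip_width: 0.0652
grip_force: 0.0
```

```bash
python3 look.py .4063 .3285 .045 pics/w4.png; python3 go.py .4063 .3285 .0105
```

```text
pred 323.3 252.5
t 17.45 pos [0.4069 0.3285 0.1159] tilt [ 0.  0. -1.] w 0.0653 F [0.23 0.92 0.29] units [ 0.01 -0.02  3.51] twist -0.0
```

View pics/w4.png

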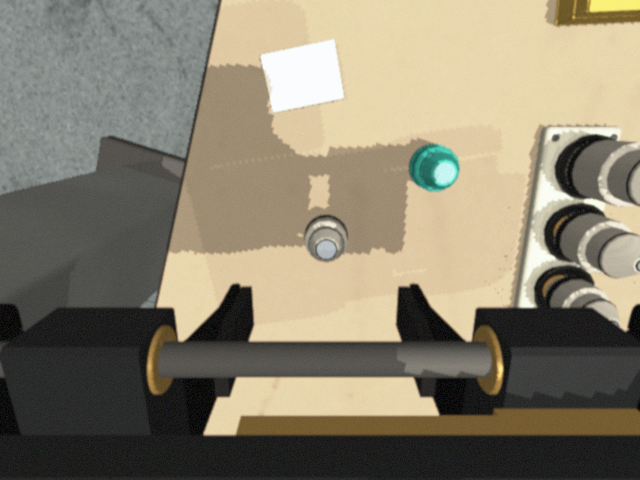

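Lens at (326,248), prediction (323,252), so nudge +x slightly. Descend and grasp objective_2.

>>> play_rows(steps=[0.5,0.06,0.02,0.8,0,0.5,0,0,0.8,0,0.5,0,0,0.8,0,0.5,0,0,0.6,0,0.5,0,0,0.3,0,0.5,0,0,0.2,0,0.5,0,0,0,0,0.5,0,0,0,0,-0.4,0,0,0,0,-0.6,0,0,0,0])

```text
time: 18.45
position: [0.4066, 0.3306, 0.0118]
tool_rot: [0.59, 0.808, 0.001, 0.0]
ft_force: [0.2, 0.0, 0.7]
grip_width: 0.056
grip_force: 0.0
```

```bash
python3 go.py .4063 .3285 .0105
```

```text
t 18.45 pos [0.4066 0.3306 0.0118] tilt [ 0.     0.001 -1.   ] w 0.056 F [0.19 0.   0.72] units [-0.06 -0.03  0.04] twist 0.0
```

>>> play_rows(steps=[-1,0,0,0,0,-1,0,0,0,0,-1,0,0,0,0,-1,0,0,0,0,-1,0,0,0,0,-1,0,0,0,0,-1,0,0,-0.4,0,-1,0,0,-0.8,0,-1,0,0,-0.9,0,-1,0,0,-0.8,0])

```text
time: 19.45
position: [0.4056, 0.3301, 0.0994]
tool_rot: [0.59, 0.808, -0.0, -0.0]
ft_force: [0.0, 0.8, -1.3]
grip_width: 0.0285
grip_force: 20.0
```

```bash
python3 go.py .5930 .3015 .1
```

```text
t 19.45 pos [0.4056 0.3301 0.0994] tilt [-0.    -0.001 -1.   ] w 0.0285 F [ 0.03  0.75 -1.27] units [-2.81  5.66 -0.03] twist 0.0
```

>>> play_rows(steps=[-1,-0.4,0.3,0,0,-1,-0.8,0.6,0,0,-1,-0.8,0.8,0,0,-1,-0.6,1,0,0,-1,-0.21,1,0,0,-1,0,1,0,0,-1,0,0.6,0,0,-1,0,0.36,0,0,-1,0,0,0,0,-1,0,0,0,0])

```text
time: 20.45
position: [0.5921, 0.301, 0.0971]
tool_rot: [0.59, 0.808, -0.001, -0.001]
ft_force: [-0.4, -0.1, -1.1]
grip_width: 0.0278
grip_force: 20.0
```

```bash
python3 go.py .5931 .3012 .0265
python3 -c "
from h import *
c=cam('wrist');cv2.imwrite('pics/w5.png',c['image'][:,:,::-1])
p=np.array(robot.get_obs()['position']);print(proj(c,[p+[0,0,.0335],p+[0,0,.0185],[.5931,.3012,.023]]).round(1))"
```

```text
t 20.45 pos [0.5921 0.301  0.0971] tilt [-0.    -0.003 -1.   ] w 0.0278 F [-0.36 -0.1  -1.06] units [-0.    0.04  2.35] twist 0.0
[[323.9 345.7]
 [324.1 325.3]
 [326.7 251.3]]
```

View pics/w5.png

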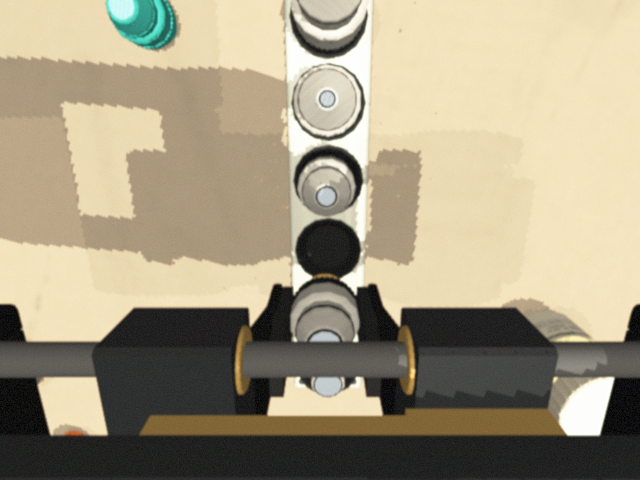

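Wrist view: seat_3's mouth is at (328,248), 3 px off prediction as before, which is a constant camera bias. Seats 1 and 2 are filled upright. Lower objective_2.

>>> play_rows(steps=[-1,0.03,0.03,0.4,0,-1,0,0,0.5,0,-1,0,0,0.4,0,-1,0,0,0.3,0,-1,0,0,0.25,0,-1,0,0,0.2,0,-1,0,0,0.1,0,-1,0,0,0.05,0,-1,0,0,0,0,-1,0,0,0,0])

```text
time: 21.5
position: [0.5946, 0.3029, 0.0325]
tool_rot: [0.59, 0.807, 0.0, 0.0]
ft_force: [-0.3, 0.4, -1.0]
grip_width: 0.0282
grip_force: 20.0
```

```bash
python3 go.py .5931 .3018 .0255
```

```text
t 21.5 pos [0.5946 0.3029 0.0325] tilt [-0.     0.001 -1.   ] w 0.0282 F [-0.28  0.42 -1.03] units [-0.02 -0.06  0.23] twist 0.0
```

>>> play_rows(steps=[-1,-0.02,-0.05,0.06,0,-1,0,0,0.05,0,-1,0,0,0.05,0,-1,0,0,0.04,0,-1,0,0,0.02,0,-1,0,0,0,0,-1,0,0,0,0,-1,0,0,0,0,-1,0,0,0,0,-1,0,0,0,0])

```text
time: 22.5
position: [0.5929, 0.3017, 0.0262]
tool_rot: [0.59, 0.808, -0.0, 0.0]
ft_force: [-1.6, -0.6, 5.5]
grip_width: 0.0283
grip_force: 20.0
```

```bash
python3 go.py .5931 .3018 .0255
```

```text
t 22.5 pos [0.5929 0.3017 0.0262] tilt [-0. -0. -1.] w 0.0283 F [-1.65 -0.6   5.46] units [0.   0.01 0.02] twist 0.01
```

>>> play_rows(steps=[-0.1,0,0,0,0,0.2,0,0,0,0,0.5,0,0,0,0,0.5,0,0,0,0,0.5,0,0,-0.5,0,0.5,0,0,-0.8,0,0.5,0,0,-0.9,0,0.5,0,0,-0.8,0,0.5,-0.2,-0.4,0,0,0.5,-0.4,-0.8,0,0])

```text
time: 23.5
position: [0.5667, 0.2748, 0.1182]
tool_rot: [0.589, 0.808, 0.003, 0.002]
ft_force: [-0.6, -0.4, -0.8]
grip_width: 0.0652
grip_force: 0.0
```

>>> play_rows(steps=[0.5,-0.5,-1,0,0,0.5,-0.5,-1,0,0,0.5,-0.5,-1,0,0,0.5,-0.5,-1,0,0,0.5,-0.5,-1,0,0,0.5,-0.46,-0.9,0,0,0.5,0,-0.54,0,0,0.5,0,0,0,0,0.5,0,0,0,0,0.5,0,0,0,0])

```text
time: 24.5
position: [0.4092, 0.1307, 0.116]
tool_rot: [0.59, 0.808, 0.001, 0.001]
ft_force: [0.1, -0.1, 0.5]
grip_width: 0.0655
grip_force: 0.0
```

```bash
python3 look.py .4072 .1304 .034 pics/w6.png; python3 go.py .4072 .1304 .0105
```

```text
pred 321.2 246.7
t 24.55 pos [0.409  0.1308 0.1158] tilt [-0.001  0.003 -1.   ] w 0.0652 F [-0.4   0.35 -0.04] units [ 0.01 -0.07  3.51] twist 0.01
```

View pics/w6.png

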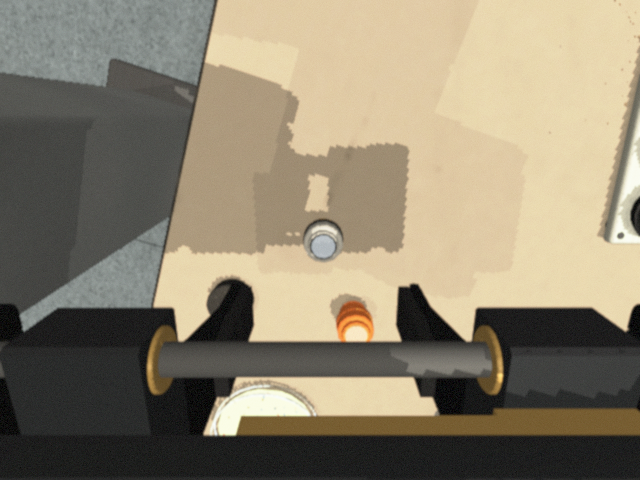

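Lens at (323,245), prediction (321,247). The orange look-alike at (356,320) and the cap at (230,297) are clear of the fingers. Grasp objective_1.

>>> play_rows(steps=[0.5,0,-0.03,0.8,0,0.5,0,0,0.8,0,0.5,0,0,0.8,0,0.5,0,0,0.6,0,0.5,0,0,0.3,0,0.5,0,0,0.2,0,0.5,0,0,0,0,0.5,0,0,0,0,-0.4,0,0,0,0,-0.6,0,0,0,0])

```text
time: 25.55
position: [0.4067, 0.1301, 0.0111]
tool_rot: [0.59, 0.808, 0.0, 0.001]
ft_force: [0.3, -0.5, 0.6]
grip_width: 0.0559
grip_force: 0.0
```

>>> play_rows(steps=[-1,0,0,0,0,-1,0,0,0,0,-1,0,0,0,0,-1,0,0,0,0,-1,0,0,0,0,-1,0,0,0,0,-1,0,0,-0.4,0,-1,0,0,-0.8,0,-1,0,0,-0.9,0,-1,0,0,-0.8,0])

```text
time: 26.55
position: [0.4054, 0.13, 0.0981]
tool_rot: [0.59, 0.808, -0.001, -0.001]
ft_force: [0.1, -0.2, -0.8]
grip_width: 0.0259
grip_force: 20.0
```

```bash
python3 go.py .6064 .2592 .1
```

```text
t 26.55 pos [0.4054 0.13   0.0981] tilt [ 0.    -0.002 -1.   ] w 0.0259 F [ 0.08 -0.19 -0.76] units [ 2.07  7.69 -0.07] twist 0.0
```

>>> play_rows(steps=[-1,0.2,0.5,0,0,-1,0.3,1,0,0,-1,0.4,1,0,0,-1,0.4,1,0,0,-1,0.4,1,0,0,-1,0.37,1,0,0,-1,0,1,0,0,-1,0,0.8,0,0,-1,0,0.38,0,0,-1,0,0,0,0])

```text
time: 27.55
position: [0.6078, 0.2595, 0.0966]
tool_rot: [0.59, 0.808, 0.0, 0.0]
ft_force: [-0.0, -0.9, 0.2]
grip_width: 0.0257
grip_force: 20.0
```

```bash
python3 go.py .6064 .2592 .0265
```

```text
t 27.55 pos [0.6078 0.2595 0.0966] tilt [-0.  0. -1.] w 0.0257 F [-0.04 -0.87  0.19] units [ 0.01 -0.05  2.34] twist 0.0
```

>>> play_rows(steps=[-1,0.01,-0.03,0.4,0,-1,0,0,0.5,0,-1,0,0,0.4,0,-1,0,0,0.3,0,-1,0,0,0.25,0,-1,0,0,0.2,0,-1,0,0,0.1,0,-1,0,0,0.05,0,-1,0,0,0,0,-1,0,0,0,0])

```text
time: 28.55
position: [0.6062, 0.2594, 0.0319]
tool_rot: [0.59, 0.808, 0.0, 0.0]
ft_force: [-0.7, -0.3, -1.4]
grip_width: 0.026
grip_force: 20.0
```

```bash
python3 go.py .6064 .2592 .0255
```

```text
t 28.55 pos [0.6062 0.2594 0.0319] tilt [-0.     0.001 -1.   ] w 0.026 F [-0.7  -0.31 -1.37] units [-0.01  0.    0.21] twist 0.0
```

>>> play_rows(steps=[-1,0,0,0.06,0,-1,0,0,0.05,0,-1,0,0,0.05,0,-1,0,0,0.04,0,-1,0,0,0.01,0,-1,0,0,0,0,-1,0,0,0,0,-1,0,0,0,0,-1,0,0,0,0,-1,0,0,0,0])

```text
time: 29.55
position: [0.6058, 0.2593, 0.0256]
tool_rot: [0.59, 0.808, -0.0, 0.0]
ft_force: [-1.2, -1.8, 5.5]
grip_width: 0.0257
grip_force: 20.0
```

```bash
python3 go.py .6064 .2592 .0255
```

```text
t 29.55 pos [0.6058 0.2593 0.0256] tilt [-0. -0. -1.] w 0.0257 F [-1.17 -1.76  5.5 ] units [-0.01  0.02  0.  ] twist 0.0
```

Seated. Release, rise and back away.

>>> play_rows(steps=[-0.1,0,0,0,0,0.2,0,0,0,0,0.5,0,0,0,0,0.5,0,0,0,0,0.5,0,0,-0.5,0,0.5,0,0,-0.8,0,0.5,0,0,-0.9,0,0.5,0,0,-0.9,0,0.5,0,-0.5,-0.9,0,0.5,0,-1,-0.5,0])

```text
time: 30.55
position: [0.5664, 0.2462, 0.164]
tool_rot: [0.59, 0.807, 0.003, 0.003]
ft_force: [0.7, 0.3, 0.4]
grip_width: 0.065
grip_force: 0.0
```

>>> play_rows(steps=[0.5,0,-1,0,0,0.5,0,-1,0,0,0.5,0,-1,0,0,0.5,0,-1,0,0,0.5,0,-1,0,0,0.5,0,-0.5,0,0,0.5,0,0,0,0,0.5,0,0,0,0,0.5,0,0,0,0,0.5,0,0,0,0])

```text
time: 31.55
position: [0.4073, 0.1957, 0.1604]
tool_rot: [0.59, 0.807, 0.001, 0.001]
ft_force: [-0.1, -0.2, 0.7]
grip_width: 0.0657
grip_force: 0.0
```

```bash
python3 -c "
from h import *
c=cam('top');t=cv2.resize(c['image'][150:260,190:410,::-1],None,fx=3.2,fy=3.2,interpolation=cv2.INTER_CUBIC)
d=cam('side');s=cv2.resize(d['image'][120:260,230:450,::-1],(704,230*0+240),interpolation=cv2.INTER_CUBIC)
cv2.imwrite('pics/fin.png',np.vstack([t,s]))
f=lambda p:(((p-[190,150])*3.2).round(0))
print(f(proj(c,[[.5664,.3848,.082],[.5797,.3429,.071],[.5932,.3010,.06],[.6065,.259,.049]])))"
```

```text
[[197. 183.]
 [296. 160.]
 [392. 137.]
 [486. 115.]]
```

View pics/fin.png

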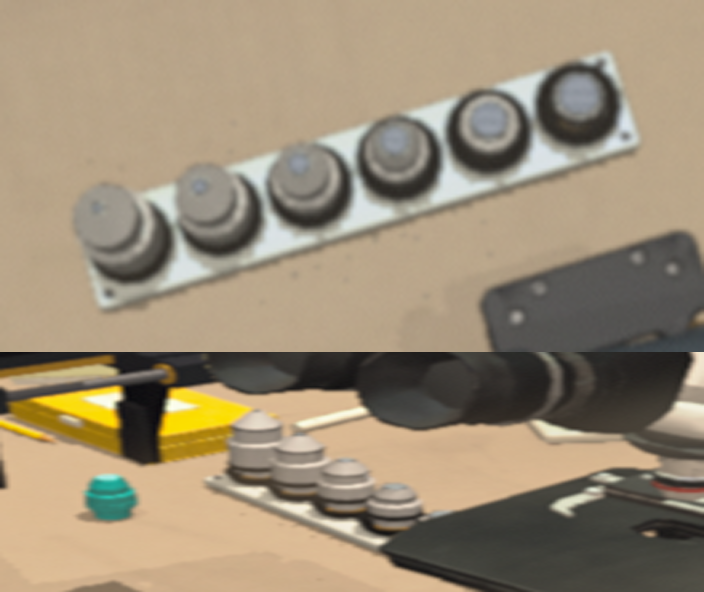

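All lenses are within about 1 camera pixel (1.5 mm) of their seat centres, upright and in descending order.

```bash
python3 -c "
from rig import robot
print(robot.hand_in())"
```

```text
the job is handed in; nothing more can be done
None
```

I put the four loose objectives in the stand in order of length and handed the job in at about 32 s; the hand-in returned no verdict, but in the last pictures all four stood upright within about 1.5 mm of their seat centres.

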